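# Weigh a cast bracket on the spring scale

## Robot

A 6-joint arm with a two-finger parallel gripper is mounted at the origin on a cart in front of the work surface, level with it; the furniture and walls round the work are solid. World frame = base frame: x ahead of the robot, y to its left, z up, the work surface at z = 0. Lengths are in m, angles in rad, forces in N, time in s.
With the tool pointing down it reaches from about 0.225 to 0.875 m from the base axis. Payload 3.4 kg.
Tool frame: the origin (TCP) lies between the finger pads; the fingertips stand 17 mm ahead of it and the grasp point (between the pads) lies 2 mm behind it; y points along the fingers, z is the direction in which the jaws open and shut, and the axes are right-handed (so a half turn about y gives the same grasp; the last joint's range is limited). The gripper opens to 85 mm and grips with 20 to 120 N. Pads are 22 mm wide; open, the fingers measure 114 mm over their backs; the gripper's body (76 mm by 85 mm) begins 54 mm behind the grasp point. The pads swing forward as they close: fully open they stand 13 mm farther back than shut.
Start: joints at [-0.121, 0.276, 1.505, -0, 1.361, -0.121], TCP at [0.575, -0, 0.248] pointing down, gripper open.
Joint ranges: [-2.89, 2.89], [-0.75, 2.08], [0.22, 2.7], [-1.18, 4.32], [0.11, 2.71], [-2.7, 2.7]. Speed limits (rad/s): [2.57, 2.57, 3.14, 3.14, 3.14, 3.14].

## Interface

Orientations are given as a unit quaternion [w, x, y, z].
In Python, from rig import manip, get_image, camera_model, sign_off, spot_in, silhouettes, spot_point gives the robot as it stands.
- The arm moves only by the tool jog_arm, never from a script. Its argument "targets" is a list of rows, each a list of 3 entries, a list of its own where there are three numbers: the finger opening in m, from 0 to 0.0854, then the shift along the world's x, y, z in m, then the turn about the world's z in rad. In form: [[claw, [x, y, z], spin], ...]. A call has 1 to 10 rows; each row shifts and turns the commanded pose from where the row before left it; what a row does not reach is not made up. A row lasts 1/8 s, in which the tool goes at most 62.5 mm and 10.7 degrees, less where a joint would pass 70% of its speed; a pose out of reach is approached as far as the arm can. A call with a gripper value outside its range is refused whole. The fingers move at their own pace and stop on an object; "force" is the grip in N (left out, the last holds). Time passes only in rows, so rows that do not move let the fingers close. It gives the time, the measured TCP pose, the force and the opening at its end, in the units of the state.
- manip.get_state(): the state, without advancing time (a new reading comes with each control period).
- get_image(name): name is "scene" or "side" or "wrist"; returns (picture, depth): 480x640x3 uint8, red, green, blue; 480x640 float32, m along the optical axis (not along the pixel's ray), 0 where there is no reading.
- camera_model(name): a dict with "mtx" (3x3 intrinsics, pixels), "world_from_camera" (4x4, takes a point from camera to world coordinates). Camera axes: x right, y up, looking along -z (the intrinsics and any distortion apply to the point x, -y, -z); pixel columns grow to the right and rows downward; lengths in m; the calibration is good to about 2 mm. A picture is of the moment at which its call begins: read the wrist's pose just before it. camera_model takes no time and is no camera call; for the wrist camera it gives the pose at the moment of the call.
- sign_off(): hands the job in, once; it reports no verdict.
Trained networks look in the newest picture that a camera, given by its name, has taken for a name from the list of things; names that differ only in an ending like _2 or _b are one class to them, and where a whole thing is asked for, a point or a joint stands for the part that bears it (a point fixed in the world has none). Each returns a list of dicts, best first, with "score" (0 to 1); they miss things now and then, are a little off and sometimes report something else, mostly with a low value. They report only what shows in the picture. A call takes as long as a camera call. They do not tell look-alikes from the thing itself.
- spot_in(name, camera): "position" ([column, row] in pixels, amid what is visible of it).
- silhouettes(name, camera): "mask" (480x640 bool, what is visible of it) and "position" ([column, row] in pixels, amid what is visible of it).
- spot_point(name, camera): "position" ([column, row] in pixels: a listed point, or the origin of a listed thing).
The state is a dict: "clock": time; "qpos": joint angles; "qd": joint speeds; "effort": joint torques, N m; "position": TCP position; "ee_rot": TCP orientation; "contact_force": force on the tool from outside, world axes, zero at the start; "moment": the same for the moment, N m; "width": finger opening in m.
Only numpy, scipy, OpenCV 4.12 (cv2) and the standard library are available. Lean on these libraries where they do the work, as an engineer would, in place of code of your own. Each camera call takes 0.05 s, during which the arm holds its last target.

## Task

Weigh the yellow bracket: hang it by its eye in the seat of the spring scale's hook, easing the load on slowly so that the scale already carries the whole weight before you let go and the hook neither drops nor springs back. Once it hangs free and still, press the green record button, leaving the bracket hanging and the things around it where they are.

Things in the scene. Friction and masses are not known exactly. Their poses are not given: they have to be found in the camera images.
- bracket_mid (a point): Centre (half-way up) of the loose yellow bracket, 62 x 56 x 135 mm, upright, 0.25 to 0.95 kg, mostly in its foot. z up, x through the eye; a half turn about z looks the same. From the bottom: foot and block to 42 mm; upright oval eye of 10 mm bar, its opening 32 mm wide (y), from 46 to 81 mm up, arched; flat lug 16 (x) by 24 mm (y), from 89 to 135 mm up.
- bracket_lug (a point): Where to grip the bracket's lug, 117 mm above its bottom: across its 24 mm width (bracket's y), from above. The lug's sides are free from 92 mm above the bottom upwards.
- bracket_eye (a point): Top of the bracket's eye opening, on the underside of its bar (81 mm above the bottom): this rests in the hook's seat when hung.
- stand: Grey spring scale stand, fixed. Origin on the worktop straight below the hook's seat, z up, x towards the column. Base plate 12 mm thick, x -65 to 185, y -65 to 65 mm, with a wing to y = 160 mm under the button. Column with white scale plate: front 135 mm from the origin in x, 308 mm high. Nothing stands above the hook.
- hook_seat (a point): Bottom of the hook's seat, on top of the steel; moves with the hook, axes as the stand's; 211 mm above the worktop unloaded. The hook is an 8 mm round arm from the column along -x; it dips 8 mm to the seat (18 mm long) and ends in an upturned tip 31 mm from the seat in -x, 19 mm above it; its lowest point is 8 mm below the seat. The eye goes over the tip from -x, bracket's x along the arm.
- hook (a joint): How far the hook is pulled down, m: 0 unloaded, at most 0.1. Spring of 0.12 N per mm, lightly damped: the bracket settles 20 to 78 mm down according to its weight. Let go before the hook carries the full weight, or after pressing it lower than that, and the hook jerks; as it is let go it must not move faster than 35 mm/s (be within 3 mm of balance), before that 120 mm/s.
- record_top (a point): Top centre of the green round record button (32 mm across) on the stand's wing, pressed straight down; z up.
- record (a joint): How far the button is pressed, m: 0 out, 0.006 fully in (4 N); springs back.
- tape_roll: Bystander: roll of brown tape lying flat, 79 mm across, 37 mm high; origin under its centre.
- mint_cup: Bystander: mint cup, 70 x 92 x 50 mm; origin under its centre.
- marker: Bystander: blue marker lying, 126 mm long, 20 mm high; origin under its centre.
- tape_small: Bystander: smaller roll of brown tape lying flat, 67 mm across, 37 mm high; origin under its centre.
Things that resemble listed ones, but are neither listed nor needed, are in the scene too. There is more than one size of the part that bears bracket_mid; the job needs the larger.

How it is judged:
By the outcome, as a careful person would: the job done as asked, in the order asked, and still so for the second after the job is handed in, with the robot touching nothing.
It also fails if it takes over 72 s, if anything falls off the work surface, if the arm or the gripper's body presses on something with over 40 N, if the wrist force passes 120 N, or if a joint passes its speed limit or range.

## Working session

There is one attempt and no reset: what is moved stays moved. The work goes in short steps, Python scripts to look and compute and a tool call to move; the robot and the scene stay as the last step left them, time stands still between calls to the robot, and variables do not carry over. Pictures are saved under pics/ and viewed, and the job is handed in when it is done.

Besides the shell and the picture viewer there is one more tool, called in YAML: its name, and indented under it one key for each argument. jog_arm: Moves the arm, as the interface text tells. Its arguments: {"type":"object","properties":{"targets":{"type":"array","items":{"type":"array"}},"force":{"type":"number"}},"required":["targets"]}

```bash
mkdir -p pics
cat > h.py <<'E'
import numpy as np, cv2
from rig import manip,get_image,camera_model,sign_off,spot_in,silhouettes,spot_point
def pix2ray(cam,p,cm=None):
    cm=cm or camera_model(cam); K=np.array(cm["mtx"]);T=np.array(cm["world_from_camera"])
    d=np.linalg.inv(K)@[p[0],p[1],1.]
    d=np.array([d[0],-d[1],-d[2]])
    return T[:3,3],T[:3,:3]@d   # multiply by depth
def atdepth(cam,p,z,cm=None):
    o,d=pix2ray(cam,p,cm); return o+d*z
def tri(rays):
    A=np.zeros((3,3));b=np.zeros(3)
    for o,d in rays:
        d=d/np.linalg.norm(d);P=np.eye(3)-np.outer(d,d);A+=P;b+=P@o
    x=np.linalg.solve(A,b)
    return x,[np.linalg.norm(np.cross(x-o,d/np.linalg.norm(d))) for o,d in rays]
def save(img,n): cv2.imwrite('pics/'+n,img[:,:,::-1])
E
python3 - <<'E'
from h import *
s=manip.get_state();print({k:np.round(v,3) for k,v in s.items()})
for c in ["scene","side","wrist"]:
    cm=camera_model(c);print(c,[k for k in cm],np.round(cm["world_from_camera"],3).tolist(),np.round(cm["mtx"],1).tolist())
    im,d=get_image(c);save(im,c+'0.png');np.save(c+'0_d.npy',d)
    for n in ["bracket_mid","bracket_lug","bracket_eye","stand","hook_seat","record_top","tape_roll","mint_cup","marker","tape_small"]:
        r=spot_point(n,c)
        for q in r[:3]:
            p=q["position"];z=d[int(np.clip(p[1],0,479)),int(np.clip(p[0],0,639))]
            print(c,n,round(q["score"],2),np.round(p,1),np.round(atdepth(c,p,z),3) if z>0 else None)
E
```

```text
{'clock': np.float64(0.0), 'qpos': array([-0.121,  0.277,  1.506,  0.   ,  1.361, -0.121]), 'qd': array([ 0.004, -0.002,  0.   ,  0.002,  0.   , -0.   ]), 'effort': array([ 1.0000e-03, -4.1677e+01, -2.4581e+01, -0.0000e+00,  1.1000e-02,
        0.0000e+00]), 'position': array([0.574, 0.   , 0.247]), 'ee_rot': array([ 0.5  , -0.5  ,  0.501, -0.499]), 'contact_force': array([-0.436, -0.199,  0.063]), 'moment': array([-0.023, -0.007,  0.019]), 'width': np.float64(0.085)}
scene ['mtx', 'world_from_camera'] [[0.593, 0.385, -0.707, -0.34], [-0.805, 0.287, -0.519, -0.677], [0.003, 0.877, 0.48, 0.758], [0.0, 0.0, 0.0, 1.0]] [[489.2, 0.0, 318.8], [0.0, 489.2, 235.6], [0.0, 0.0, 1.0]]
scene bracket_mid 0.94 [401.3 316.5] [ 0.565 -0.268 -0.002]
scene bracket_mid 0.74 [370.1 297.3] [ 0.585 -0.166  0.   ]
scene bracket_mid 0.74 [404. 295.] [ 0.483 -0.306  0.126]
scene bracket_lug 0.88 [402.3 293.6] [ 0.48  -0.303  0.131]
scene bracket_lug 0.74 [367.8 285. ] [ 0.512 -0.197  0.092]
scene bracket_eye 0.89 [367.3 298.6] [ 0.505 -0.202  0.059]
scene bracket_eye 0.67 [399.7 311.4] [ 0.579 -0.256 -0.001
[... 1549 characters left out ...]
e marker 0.51 [375.3 214.1] [ 0.455 -0.386  0.021]
side tape_small 0.77 [226.8 374.5] [0.598 0.336 0.035]
side tape_small 0.36 [294.1 259.8] [0.527 0.102 0.21 ]
wrist ['mtx', 'world_from_camera'] [[1.0, -0.0, -0.001, 0.575], [0.001, 0.96, 0.281, 0.07], [0.0, -0.281, 0.96, 0.373], [0.0, 0.0, 0.0, 1.0]] [[365.2, 0.0, 317.0], [0.0, 365.2, 233.1], [0.0, 0.0, 1.0]]
wrist bracket_mid 0.82 [261.  389.8] [ 0.507 -0.238 -0.001]
wrist bracket_lug 0.66 [258.4 415.1] [0.562 0.009 0.307]
wrist bracket_eye 0.69 [264. 396.] [ 0.522 -0.188  0.068]
wrist stand 0.9 [256.5  98. ] [0.519 0.096 0.012]
wrist hook_seat 0.82 [178.9  61.2] [0.518 0.096 0.209]
wrist tape_roll 0.62 [371.7 403.6] [ 0.636 -0.226  0.036]
```

View pics/scene0.png

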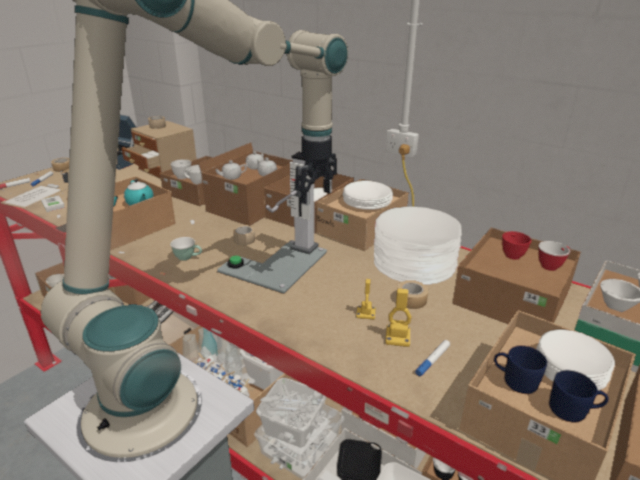

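View pics/side0.png

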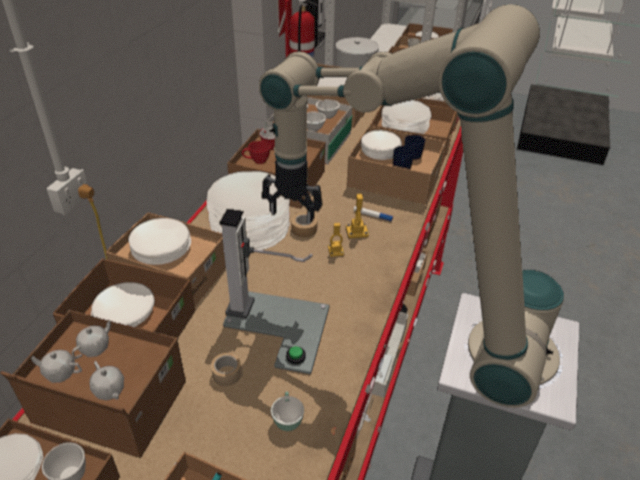

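View pics/wrist0.png

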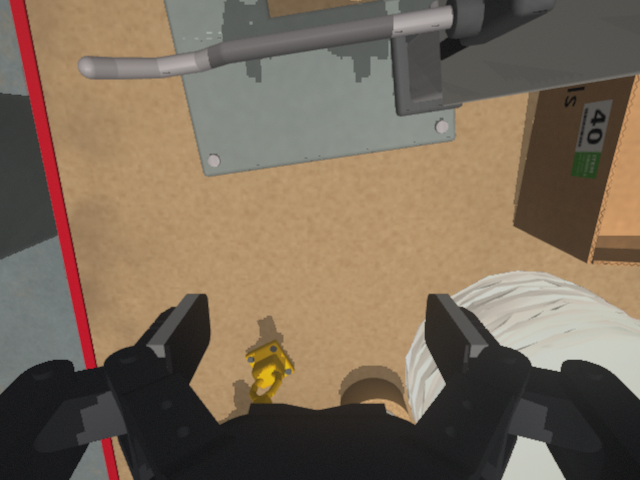

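The scene shows the larger bracket at (400,320), the smaller one at (367,300), the stand with its hook at (280,205) and the green button at (235,262). The white plate stack is at (417,245). In the side view the larger bracket is at (357,215) and the button at (295,352). In the wrist view the hook's tip is at (88,67). I'll measure the stand axis and obstacles from the depth already taken.

Run:
```python
from h import *
def cloud(c,rect):
    d=np.load(c+'0_d.npy');cm=camera_model(c);r0,r1,c0,c1=rect
    P=[]
    for v in range(r0,r1):
        for u in range(c0,c1):
            if d[v,u]>0:P.append(atdepth(c,(u,v),d[v,u],cm))
    return np.array(P)
# hook from wrist
P=cloud('wrist',(0,130,70,470));H=P[(P[:,2]>.19)&(P[:,2]<.25)]
print('hook',len(H),H.min(0).round(3),H.max(0).round(3))
tip=H[:,0].min()
for a in np.arange(tip,H[:,0].max(),.01):
    q=H[(H[:,0]>=a)&(H[:,0]<a+.01)]
    if len(q)>5:print(round(a,3),q.mean(0).round(4),len(q),'y',q[:,1].min().round(4),q[:,1].max().round(4),'ztop',q[:,2].max().round(4))
P=cloud('scene',(205,285,370,465));W=P[(P[:,2]>.05)]
print('plates',np.percentile(W,[2,50,98],axis=0).round(3))
P=cloud('side',(170,255,200,300));W=P[(P[:,2]>.05)&(P[:,1]<0)]
print('plates side',np.percentile(W,[2,50,98],axis=0).round(3))
P=cloud('scene',(270,350,350,420));
for nm,lo in (('br',.03),):
    W=P[(P[:,2]>lo)&(P[:,2]<.15)]
    print(np.percentile(W,[2,50,98],axis=0).round(3))
for n in ["record_top","hook_seat"]:
    pass
# button tri
rs=[pix2ray('scene',(233.9,257.9)),pix2ray('side',(295,351.1))];print('btn',tri(rs))
rs=[pix2ray('wrist',(178.9,61.2)),pix2ray('side',(298.2,260.3))];print('seat',tri(rs))
rs=[pix2ray('scene',(402.3,293.6)),pix2ray('side',(356.4,199.6))];print('lug',tri(rs))
rs=[pix2ray('scene',(404,295)),pix2ray('side',(358,211.6))];print('mid?',tri(rs))
```

```text
hook 9338 [0.487 0.087 0.195] [0.642 0.117 0.23 ]
0.487 [0.4932 0.0912 0.2254] 733 y 0.0874 0.0962 ztop 0.2303
0.497 [0.5017 0.0924 0.2164] 800 y 0.0883 0.0972 ztop 0.2245
0.507 [0.5117 0.0938 0.2093] 573 y 0.0897 0.0988 ztop 0.2145
0.517 [0.5219 0.0953 0.2089] 498 y 0.091 0.1002 ztop 0.2115
0.527 [0.5321 0.0966 0.213 ] 479 y 0.0926 0.1014 ztop 0.2177
0.537 [0.5421 0.0982 0.2168] 581 y 0.094 0.1031 ztop 0.2198
0.547 [0.552  0.0997 0.2169] 593 y 0.0954 0.1045 ztop 0.2196
0.557 [0.562  0.1012 0.2168] 600 y 0.0971 0.1064 ztop 0.2198
0.567 [0.5721 0.1026 0.2169] 607 y 0.0984 0.1079 ztop 0.2197
0.577 [0.5821 0.104  0.2169] 602 y 0.0998 0.109 ztop 0.2194
0.587 [0.592  0.1055 0.2168] 614 y 0.1015 0.1106 ztop 0.2195
0.597 [0.6019 0.1069 0.2169] 620 y 0.1029 0.1121 ztop 0.2194
0.607 [0.612  0.1084 0.2169] 633 y 0.1042 0.1134 ztop 0.2197
0.617 [0.6229 0.1101 0.2171] 799 y 0.1047 0.1173 ztop 0.2226
0.627 [0.6294 0.1081 0.2188] 536 y 0.1035 0.1149 ztop 0.2245
0.637 [0.6382 0.105  0.2007] 70 y 0.1039 0.1063 ztop 0.2058
plates [[ 0.673 -0.354  0.055]
 [ 0.743 -0.204  0.123]
 [ 0.896 -0.026  0.14 ]]
plates side [[ 0.672 -0.347  0.058]
 [ 0.8   -0.155  0.125]
 [ 0.896 -0.005  0.145]]
[[ 0.469 -0.319  0.031]
 [ 0.501 -0.28   0.046]
 [ 0.691 -0.18   0.134]]
btn (array([0.47713001, 0.21991124, 0.03544664]), [np.float64(0.002349942191731913), np.float64(0.002349942191731822)])
seat (array([0.51809746, 0.09676615, 0.2066562 ]), [np.float64(0.0006471882458033098), np.float64(0.0006471882458033459)])
lug (array([ 0.49407934, -0.29792443,  0.12188648]), [np.float64(0.001835485420074831), np.float64(0.0018354854200749102)])
mid? (array([ 0.49448341, -0.29186221,  0.10045967]), [np.float64(0.014441219806209597), np.float64(0.014441219806209483)])
```

jog_arm:
  targets:
    - [0.085, [-0.02, -0.054, 0.02], 0]
    - [0.085, [-0.02, -0.054, 0.02], 0]
    - [0.085, [-0.02, -0.054, 0], 0]
    - [0.085, [-0.02, -0.054, 0], 0]
    - [0.085, [-0.015, -0.044, 0], 0]
    - [0.085, [0, 0, 0], 0]
    - [0.085, [0, 0, 0], 0]

```text
clock: 2.52
position: [0.4801, -0.2596, 0.2883]
ee_rot: [0.5, -0.5, 0.5, -0.5]
contact_force: [0.1, 0.2, 1.1]
width: 0.0849
```

Run:
```python
from h import *
cm=camera_model('wrist');im,d=get_image('wrist');save(im,'w1.png');np.save('w1_d.npy',d)
import pickle;pickle.dump(cm,open('w1.pkl','wb'))
for n in ["bracket_mid","bracket_lug","bracket_eye"]:
    for q in spot_point(n,'wrist')[:3]:
        p=q["position"];z=d[int(np.clip(p[1],0,479)),int(np.clip(p[0],0,639))]
        print(n,round(q["score"],2),np.round(p,1),atdepth('wrist',p,z,cm).round(3))
K=np.array(cm['mtx']);T=np.array(cm['world_from_camera'])
vv,uu=np.mgrid[:480,:640]
R=np.stack([uu,vv,np.ones_like(uu)],-1)@np.linalg.inv(K).T
R=R*[1,-1,-1];P=(R*d[...,None])@T[:3,:3].T+T[:3,3]
yel=(im[...,0]>120)&(im[...,2]<70)&(d>0)
np.save('w1_P.npy',P)
for lo,hi in((.003,.042),(.05,.088),(.095,.131),(.125,.14)):
    m=yel&(P[...,2]>lo)&(P[...,2]<hi)&(P[...,1]<-.25)
    q=P[m]
    if len(q)<10:print(lo,len(q));continue
    rect=cv2.minAreaRect(q[:,:2].astype(np.float32)*1000)
    print(lo,len(q),np.percentile(q,[1,50,99],axis=0).round(4).tolist(),rect)
```

```text
bracket_mid 0.85 [355.3 131.9] [ 0.513 -0.194  0.084]
bracket_mid 0.59 [324.6 244.9] [ 0.487 -0.291  0.101]
bracket_lug 0.71 [358.3 137.1] [ 0.514 -0.197  0.101]
bracket_lug 0.69 [327.2 258.2] [ 0.488 -0.291  0.134]
bracket_eye 0.69 [360.1 132.5] [ 0.516 -0.194  0.099]
bracket_eye 0.58 [323.4 246.5] [ 0.486 -0.291  0.106]
0.003 1642 [[0.453, -0.3266, 0.0061], [0.4928, -0.2931, 0.0133], [0.5236, -0.2668, 0.0417]] ((528.6333618164062, -284.1387939453125), (152.57000732421875, 57.0927619934082), 22.759578704833984)
0.05 254 [[0.4753, -0.5795, 0.0513], [0.482, -0.2866, 0.077], [0.7996, -0.2791, 0.0879]] ((660.5660400390625, -392.08355712890625), (146.42620849609375, 410.682373046875), 40.87295150756836)
0.095 317 [[0.4779, -0.5356, 0.0972], [0.6896, -0.3502, 0.1167], [0.7627, -0.2892, 0.1309]] ((595.2728271484375, -394.36865234375), (206.91493225097656, 291.50244140625), 68.5350112915039)
0.125 516 [[0.4785, -0.3123, 0.1262], [0.4884, -0.3001, 0.1334], [0.4985, -0.2895, 0.1351]] ((488.4731750488281, -301.35479736328125), (15.726743698120117, 22.354841232299805), 26.761171340942383)
```

View pics/w1.png

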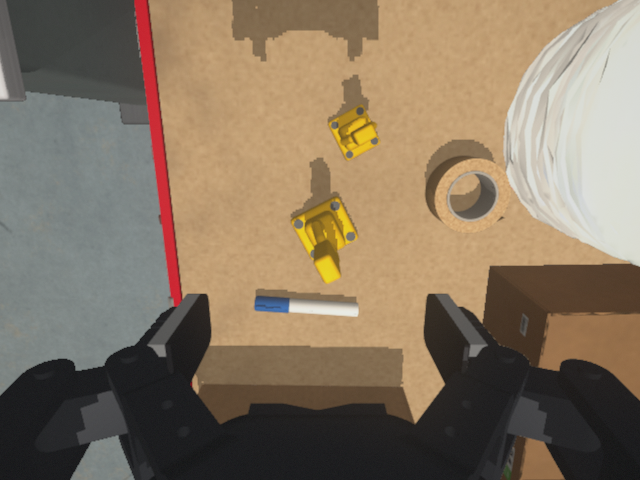

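The lug's top shows at (327,265) in the wrist view, and the bracket is turned about 26.8° from world x. I'll turn the gripper so the jaws sit across the lug and look again from above it.

jog_arm:
  targets:
    - [0.085, [0.004, -0.02, -0.02], -0.18]
    - [0.085, [0.0045, -0.021, -0.02], -0.18]
    - [0.085, [0, 0, -0.02], -0.18]
    - [0.085, [0, 0, -0.02], -0.18]
    - [0.085, [0, 0, 0], -0.18]
    - [0.06, [0, 0, 0], -0.2]
    - [0.06, [0, 0, 0], 0]
    - [0.06, [0, 0, 0], 0]

```text
clock: 3.72
position: [0.4889, -0.3005, 0.2084]
ee_rot: [-0.17, 0.17, -0.686, 0.686]
contact_force: [0.0, -0.4, 0.3]
width: 0.06
```

```bash
cat >> h.py <<'E'
from scipy.spatial.transform import Rotation as Ro
def cloudimg(d,cm):
    K=np.array(cm['mtx']);T=np.array(cm['world_from_camera'])
    vv,uu=np.mgrid[:480,:640]
    R=np.stack([uu,vv,np.ones_like(uu)],-1)@np.linalg.inv(K).T*[1,-1,-1]
    return (R*d[...,None])@T[:3,:3].T+T[:3,3]
def pose():
    s=manip.get_state();w,x,y,z=s['ee_rot'];M=Ro.from_quat([x,y,z,w]).as_matrix()
    print('t',round(float(s['clock']),2),'pos',np.round(s['position'],4),'jaw deg',np.degrees(np.arctan2(M[1,2],M[0,2])).round(2),'down',M[:,1].round(4),'F',np.round(s['contact_force'],2),'w',round(float(s['width']),4),'q',np.round(s['qpos'],2))
    return s,M
E
python3 - <<'E'
from h import *
pose()
cm=camera_model('wrist');im,d=get_image('wrist');save(im,'w2.png')
F=[];
for i in range(6):
    F.append(manip.get_state()['contact_force'])
print(np.round(F,2).tolist())
P=cloudimg(d,cm)
yel=(im[...,0]>120)&(im[...,2]<70)&(d>0)&(np.hypot(P[...,0]-.4885,P[...,1]+.3007)<.06)
for lo,hi in((.003,.02),(.036,.046),(.05,.088),(.095,.131),(.131,.14)):
    q=P[yel&(P[...,2]>lo)&(P[...,2]<hi)]
    if len(q)<10:print(lo,len(q));continue
    rect=cv2.minAreaRect(q[:,:2].astype(np.float32)*1000)
    print(lo,len(q),np.percentile(q,[1,50,99],axis=0).round(4).tolist(),np.round(rect[0],1),np.round(rect[1],1),rect[2])
E
```

```text
t 3.73 pos [ 0.4889 -0.3005  0.2084] jaw deg -62.11 down [ 2.e-04 -1.e-04 -1.e+00] F [ 0.01 -0.36  0.34] w 0.06 q [-0.67  0.3   1.57  0.    1.27  0.41]
[[-0.58, 0.3, -0.17], [-0.58, 0.3, -0.17], [-0.58, 0.3, -0.17], [-0.58, 0.3, -0.17], [-0.58, 0.3, -0.17], [-0.58, 0.3, -0.17]]
0.003 1227 [[0.453, -0.3361, 0.0053], [0.507, -0.2912, 0.0123], [0.5255, -0.2667, 0.0191]] [ 488.8 -301.7] [60.5 55.1] 27.12295913696289
0.036 1113 [[0.4806, -0.3167, 0.0362], [0.4943, -0.2999, 0.0405], [0.5091, -0.2803, 0.0455]] [ 493.5 -300. ] [22.6 41.3] 28.724746704101562
0.05 501 [[0.4756, -0.3237, 0.0506], [0.4871, -0.2911, 0.0731], [0.5026, -0.2797, 0.085]] [ 489.1 -302.1] [ 9.3 50.1] 26.2396297454834
0.095 618 [[0.4848, -0.3095, 0.0951], [0.495, -0.2986, 0.1157], [0.4997, -0.2895, 0.1309]] [ 491.9 -298.3] [11.1 25.9] 49.703529357910156
0.131 940 [[0.4791, -0.3134, 0.1313], [0.4893, -0.3018, 0.1335], [0.4986, -0.2907, 0.1349]] [ 488.8 -302. ] [15.2 23.2] 27.22942543029785
```

View pics/w2.png

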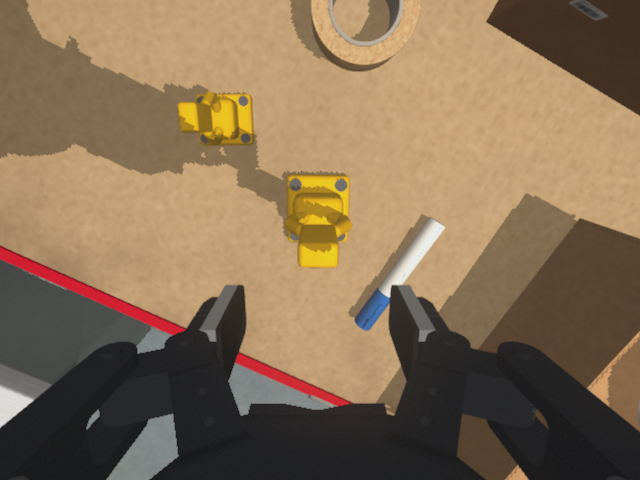

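The lug is centred below the fingers at (319,245), clear of the marker. I'll average the force baseline, then go down and grip.

```bash
cat >> h.py <<'E'
def meanF(n=20,cam='side'):
    F=[]
    for i in range(n):
        get_image(cam);F.append(manip.get_state()['contact_force'])
    F=np.array(F);print('F mean',F.mean(0).round(3),'sd',F.std(0).round(2),'sem z',(F[:,2].std()/n**.5).round(3));return F
E
python3 - <<'E'
from h import *
meanF(24);pose()
E
```

```text
F mean [ 0.204 -0.257 -0.074] sd [0.48 0.69 0.55] sem z 0.112
t 4.97 pos [ 0.4885 -0.301   0.2083] jaw deg -62.31 down [ 0.e+00 -1.e-04 -1.e+00] F [0.6  0.59 0.22] w 0.0601 q [-0.67  0.3   1.57 -0.    1.27  0.41]
```

jog_arm:
  targets:
    - [0.06, [0, -0.0013, -0.03], -0.014]
    - [0.06, [0, 0, -0.03], 0]
    - [0.06, [0, 0, -0.02], 0]
    - [0.06, [0, 0, -0.0135], 0]
    - [0.06, [0, 0, 0], 0]
  force: 50

```text
clock: 5.6
position: [0.4881, -0.302, 0.114]
ee_rot: [0.164, -0.165, 0.688, -0.687]
contact_force: [0.3, 0.0, 0.5]
width: 0.0602
```

Run:
```python
from h import *
pose()
```

```text
t 5.6 pos [ 0.4881 -0.302   0.114 ] jaw deg -63.11 down [-0.0014  0.0011 -1.    ] F [0.26 0.02 0.54] w 0.0602 q [-0.68  0.38  1.71 -0.    1.06  0.43]
```

jog_arm:
  targets:
    - [0.02, [0, 0, 0], 0]
    - [0.02, [0, 0, 0], 0]
    - [0.01, [0, 0, 0], 0]
    - [0.01, [0, 0, 0], 0]
    - [0.01, [0, 0, 0], 0]
  force: 60

```text
clock: 6.22
position: [0.4887, -0.302, 0.1158]
ee_rot: [-0.165, 0.164, -0.688, 0.688]
contact_force: [-0.7, 2.5, 5.8]
width: 0.0236
```

Run:
```python
from h import *
pose();im,d=get_image('wrist');save(im,'w3.png');im,d=get_image('side');save(im,'s3.png')
```

```text
t 6.22 pos [ 0.4887 -0.302   0.1158] jaw deg -63.11 down [ 9.e-04 -1.e-04 -1.e+00] F [-0.69  2.52  5.78] w 0.0236 q [-0.67  0.38  1.7   0.    1.06  0.43]
```

View pics/w3.png

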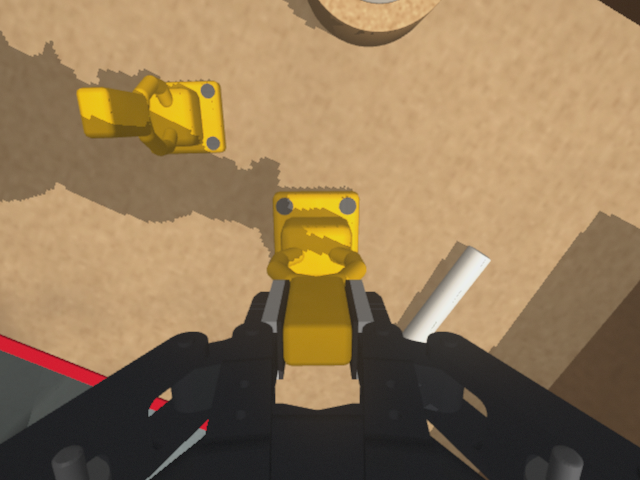

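The lug is held between the pads at (318,320), 23.6 mm wide. Next I'll lift.

jog_arm:
  targets:
    - [0.01, [0, 0, 0.01], 0]
    - [0.01, [0, 0, 0.02], 0]
    - [0.01, [0, 0, 0.03], 0]
    - [0.01, [0, 0, 0.03], 0]
    - [0.01, [0, 0, 0.03], -0.065]
    - [0.01, [0, 0, 0.025], -0.065]
    - [0.01, [0, 0, 0.02], -0.065]
    - [0.01, [0, 0, 0.01], -0.065]
    - [0.01, [0, 0, 0], -0.065]
  force: 60

```text
clock: 7.45
position: [0.4885, -0.3026, 0.2902]
ee_rot: [-0.05, 0.05, -0.705, 0.706]
contact_force: [-0.1, 0.2, -5.9]
width: 0.0234
```

Run:
```python
from h import *
pose();meanF(8);pose()
```

```text
t 7.45 pos [ 0.4885 -0.3026  0.2902] jaw deg -81.86 down [ 4.e-04 -1.e-03 -1.e+00] F [-0.14  0.24 -5.9 ] w 0.0234 q [-0.68  0.25  1.43 -0.    1.45  0.75]
F mean [ 0.117 -0.128 -5.655] sd [0.47 0.39 0.44] sem z 0.156
t 7.85 pos [ 0.4884 -0.3023  0.2894] jaw deg -81.71 down [-6.e-04  3.e-04 -1.e+00] F [ 1.02 -0.34 -6.  ] w 0.0229 q [-0.68  0.26  1.43 -0.    1.45  0.75]
```

jog_arm:
  targets:
    - [0.01, [-0.01, 0.02, 0], 0]
    - [0.01, [-0.01, 0.04, 0], 0]
    - [0.01, [-0.01, 0.05, 0], 0]
    - [0.01, [-0.01, 0.055, 0], 0]
    - [0.01, [-0.01, 0.055, 0], 0]
    - [0.01, [-0.005, 0.055, 0], 0]
    - [0.01, [-0.0035, 0.05, 0], 0]
    - [0.01, [0, 0.04, 0], 0]
    - [0.01, [0, 0.015, 0], 0]
    - [0.01, [0, 0.003, 0], 0]

```text
clock: 9.1
position: [0.43, 0.081, 0.2899]
ee_rot: [-0.052, 0.052, -0.705, 0.706]
contact_force: [0.5, -1.1, -4.8]
width: 0.0233
```

Run:
```python
from h import *
meanF(20);pose()
cm=camera_model('wrist');im,d=get_image('wrist');save(im,'w4.png');im,d=get_image('side');save(im,'s4.png')
im,d=get_image('scene');save(im,'c4.png')
for c in('side','scene','wrist'):
    for n in('bracket_eye','hook_seat','record_top'):
        print(c,n,[(round(q['score'],2),np.round(q['position'],1).tolist()) for q in spot_point(n,c)[:3]])
```

```text
F mean [-0.124  0.139 -5.65 ] sd [0.55 0.57 0.46] sem z 0.104
t 10.1 pos [0.43   0.0807 0.2898] jaw deg -81.73 down [-0.e+00 -1.e-04 -1.e+00] F [ 0.13 -0.48 -6.1 ] w 0.0229 q [ 0.03  0.04  1.69 -0.    1.41  1.45]
side bracket_eye [(0.91, [338.1, 246.5]), (0.59, [337.9, 231.4])]
side hook_seat [(0.79, [297.9, 256.8])]
side record_top [(0.43, [292.9, 351.6])]
scene bracket_eye [(0.81, [363.7, 296.6]), (0.74, [256.6, 204.0])]
scene hook_seat [(0.56, [274.1, 207.0])]
scene record_top [(0.71, [246.2, 240.1]), (0.59, [186.2, 255.3]), (0.44, [236.5, 260.3])]
wrist bracket_eye [(0.94, [618.0, 151.5]), (0.81, [312.4, 280.4])]
wrist hook_seat []
wrist record_top [(0.64, [186.6, 128.2])]
```

View pics/w4.png

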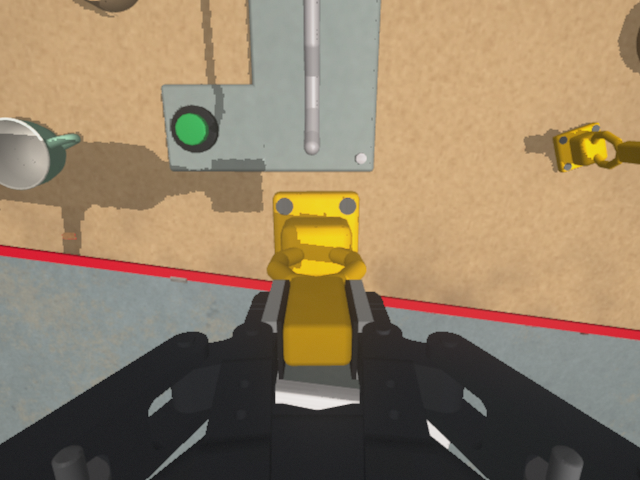

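View pics/s4.png

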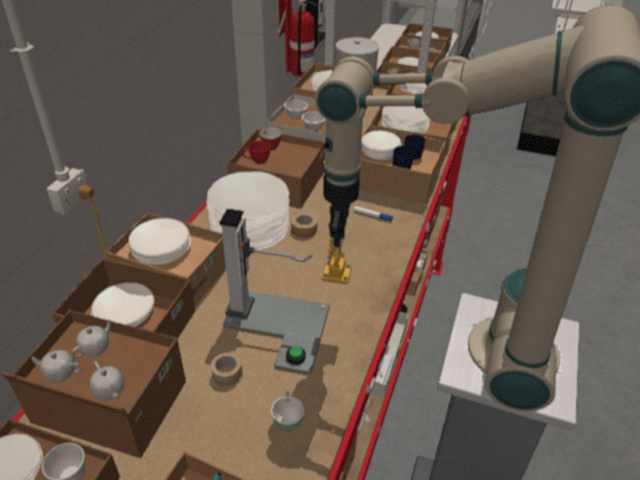

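View pics/c4.png

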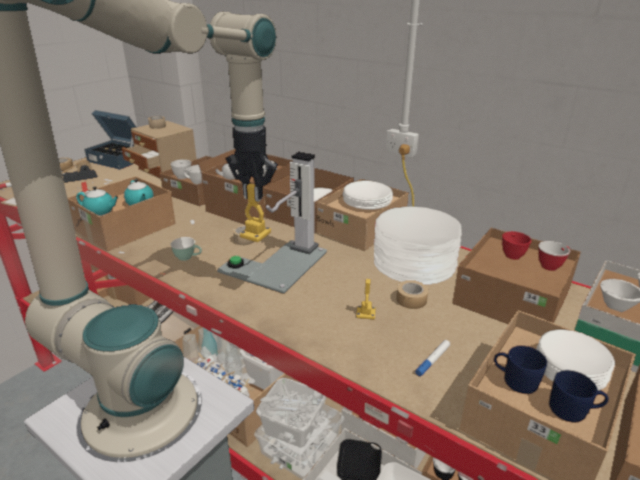

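The wrist view shows the hook's tip at (312,148), nearly in line with the held bracket at column 318. The button is at (190,128). I'll measure the small lateral offset in this view.

Run:
```python
from h import *
s,M=pose()
cm=camera_model('wrist');im,d=get_image('wrist')
P=cloudimg(d,cm);tcp=s['position']
u=np.array([-M[1,2],M[0,2],0]);v=M[:,2]
if u[0]<0:u=-u
print('u',u)
def loc(q):r=q-tcp;return np.c_[r@u,r@v,r[:,2]]
m=(d>0)&(P[...,2]>.195)&(P[...,2]<.24)&(P[...,0]>.48)&(P[...,0]<.7)&(abs(P[...,1]-.1)<.03)&(abs(im[...,0].astype(int)-im[...,2])<40)
q=P[m];print('hook',len(q),q.min(0).round(4),q.max(0).round(4))
L=loc(q)
for a in np.arange(L[:,0].min(),L[:,0].max(),.012):
    k=(L[:,0]>=a)&(L[:,0]<a+.012)
    if k.sum()>4:print(a.round(4),'lat mid',((np.percentile(L[k,1],2)+np.percentile(L[k,1],98))/2).round(4),'ztop',q[k,2].max().round(4),k.sum())
yel=(im[...,0]>120)&(im[...,2]<70)&(d>0)&(np.hypot(P[...,0]-tcp[0],P[...,1]-tcp[1])<.07)&(P[...,2]>.1)
L=loc(P[yel])
for lo,hi in((-.125,-.10),(-.065,-.035),(-.02,.03)):
    k=(L[:,2]>lo)&(L[:,2]<hi)
    print(lo,k.sum(),np.percentile(L[k],[1,50,99],axis=0).round(4).tolist(),cv2.minAreaRect((L[k][:,:2]*1000).astype(np.float32)))
# button
B=(im[...,1]>120)&(im[...,0]<80)&(im[...,2]<110)&(d>0)&(P[...,2]>.015)
B&=(abs(P[...,0]-.477)<.05)&(abs(P[...,1]-.22)<.05)
q=P[B];print('button',len(q),q.mean(0).round(4),q.min(0).round(4),q.max(0).round(4))
```

```text
t 10.7 pos [0.43   0.0807 0.2898] jaw deg -81.73 down [ 0.e+00 -1.e-04 -1.e+00] F [-0.19 -0.4  -5.85] w 0.0234 q [ 0.03  0.04  1.69 -0.    1.41  1.45]
u [0.98961076 0.14377252 0.        ]
hook 2373 [0.4864 0.0874 0.2059] [0.5581 0.1047 0.2305]
0.0572 lat mid -0.0019 ztop 0.2305 356
0.0692 lat mid -0.0019 ztop 0.2214 359
0.0812 lat mid -0.0019 ztop 0.2114 359
0.0932 lat mid -0.0018 ztop 0.2163 410
0.1052 lat mid -0.0019 ztop 0.2195 451
0.1172 lat mid -0.0019 ztop 0.2197 437
-0.125 2229 [[-0.007, -0.0273, -0.1108], [0.0211, -0.0004, -0.1034], [0.0306, 0.0272, -0.1016]] ((10.78951644897461, -0.18571853637695312), (55.451416015625, 40.182247161865234), 88.88309478759766)
-0.065 973 [[-0.0014, -0.0243, -0.0648], [0.0037, -0.0095, -0.0466], [0.005, 0.0249, -0.0352]] ((1.3562097549438477, 0.33689308166503906), (50.654144287109375, 7.494076251983643), 89.6794662475586)
-0.02 5229 [[-0.0067, -0.0101, -0.0189], [0.0069, 0.0009, 0.0158], [0.0082, 0.0119, 0.019]] ((0.052426815032958984, 6.992515563964844), (17.64478302001953, 37.197418212890625), 5.95634126663208)
button 754 [0.4798 0.2158 0.0325] [0.4646 0.2007 0.0222] [0.4946 0.2349 0.0356]
```

jog_arm:
  targets:
    - [0.01, [0, 0.0018, -0.01], 0]
    - [0.01, [0, 0, -0.0103], 0]
    - [0.01, [0, 0, 0], 0]
    - [0.01, [0.01, 0.0015, 0], 0]
    - [0.01, [0.01, 0.0014, 0], 0]
    - [0.01, [0, 0, 0], 0]
    - [0.01, [0, 0, 0], 0]

```text
clock: 11.62
position: [0.45, 0.0854, 0.2695]
ee_rot: [-0.051, 0.051, -0.705, 0.705]
contact_force: [0.1, 0.6, -5.9]
width: 0.0231
```

Run:
```python
from h import *
s,M=pose()
im,d=get_image('side');a=cv2.resize(im[180:330,230:390],None,fx=5,fy=4,interpolation=cv2.INTER_CUBIC);save(a,'s5.png')
```

```text
t 11.62 pos [0.45   0.0854 0.2695] jaw deg -81.73 down [-7.e-04 -2.e-04 -1.e+00] F [ 0.07  0.57 -5.87] w 0.0231 q [ 0.04  0.09  1.7  -0.    1.36  1.46]
```

View pics/s5.png

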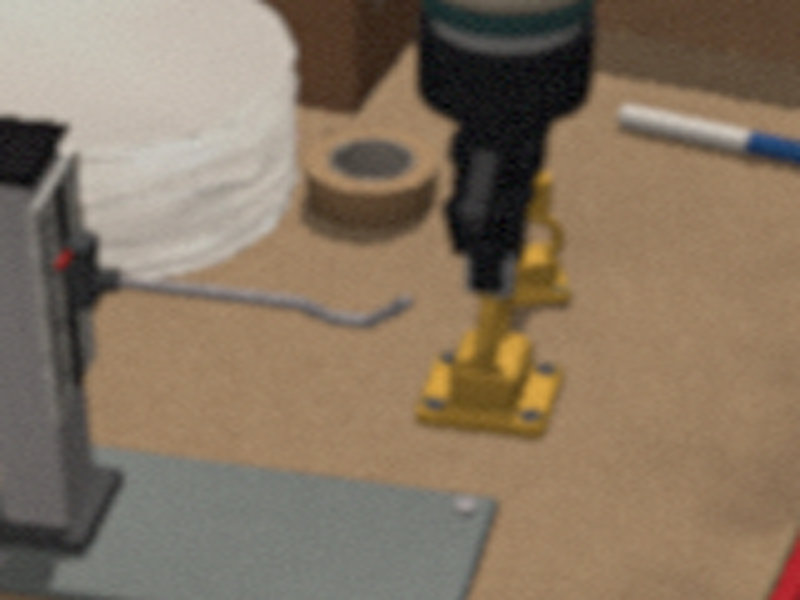

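The side crop shows the eye (at about (490,320)) level with the hook's tip (405,300), so I'll slide it in.

jog_arm:
  targets:
    - [0.01, [0.0085, 0.0012, 0], 0]
    - [0.01, [0.0085, 0.0012, 0], 0]
    - [0.01, [0.0085, 0.0012, 0], 0]
    - [0.01, [0.0085, 0.0013, 0], 0]
    - [0.01, [0.0085, 0.0012, 0], 0]
    - [0.01, [0.0085, 0.0012, 0], 0]
    - [0.01, [0.0085, 0.0012, 0], 0]
    - [0.01, [0.0075, 0.0011, 0], 0]
    - [0.01, [0, 0, 0], 0]
    - [0.01, [0, 0, 0], 0]

```text
clock: 12.92
position: [0.5167, 0.095, 0.2694]
ee_rot: [-0.051, 0.051, -0.705, 0.705]
contact_force: [-0.4, 0.4, -5.5]
width: 0.023
```

Run:
```python
from h import *
s,M=pose()
im,d=get_image('side');a=cv2.resize(im[180:330,230:390],None,fx=5,fy=4,interpolation=cv2.INTER_CUBIC);save(a,'s6.png')
im,d=get_image('wrist');save(im,'w6.png')
pose()
```

```text
t 12.93 pos [0.5167 0.095  0.2694] jaw deg -81.73 down [-9.e-04 -2.e-04 -1.e+00] F [-0.42  0.44 -5.46] w 0.023 q [ 0.05  0.19  1.57 -0.    1.38  1.48]
t 13.03 pos [0.5166 0.0949 0.2695] jaw deg -81.73 down [-4.e-04 -2.e-04 -1.e+00] F [ 0.54  0.5  -6.43] w 0.0231 q [ 0.05  0.19  1.57 -0.    1.38  1.48]
```

View pics/s6.png

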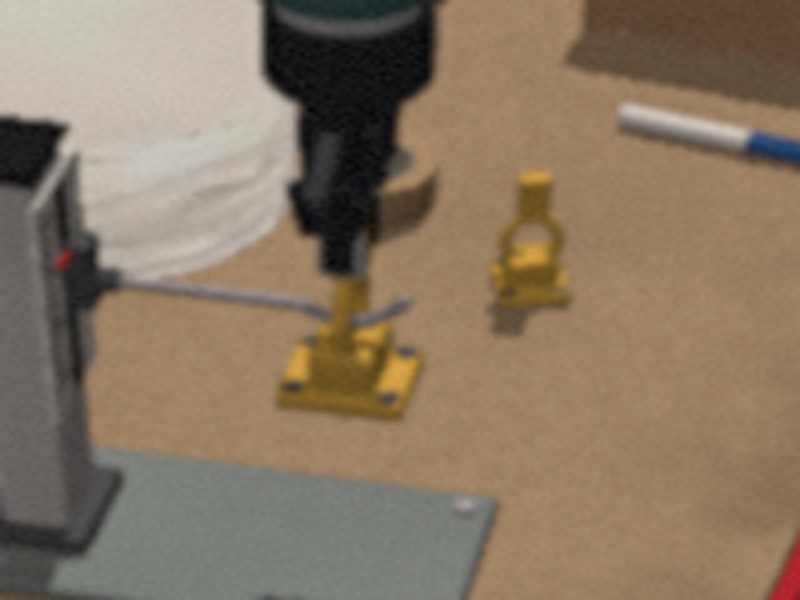

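View pics/w6.png

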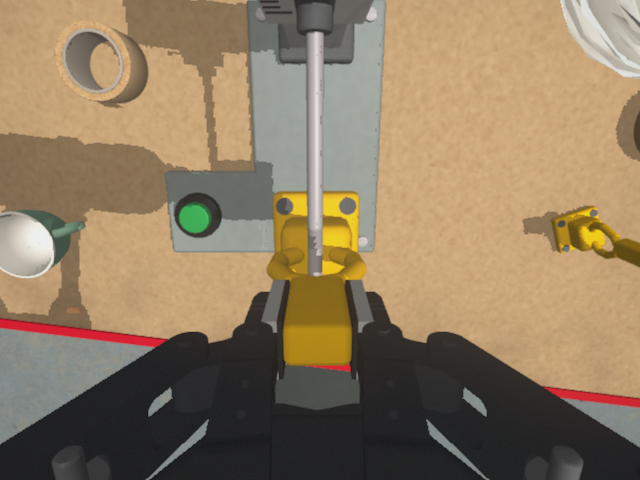

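The hook runs through the eye at column 315, and the tip pokes out on the far side in the side crop at (405,300). I'll lower onto the seat.

jog_arm:
  targets:
    - [0.01, [0, 0, -0.005], 0]
    - [0.01, [0, 0, -0.006], 0]
    - [0.01, [0, 0, -0.005], 0]
    - [0.01, [0, 0, -0.003], 0]
    - [0.01, [0, 0, -0.003], 0]
    - [0.01, [0, 0, -0.003], 0]
    - [0.01, [0, 0, -0.003], 0]
    - [0.01, [0, 0, -0.003], 0]
    - [0.01, [0, 0, -0.003], 0]
    - [0.01, [0, 0, -0.003], 0]

```text
clock: 14.28
position: [0.5171, 0.095, 0.2325]
ee_rot: [-0.051, 0.051, -0.705, 0.705]
contact_force: [0.6, -0.4, -3.9]
width: 0.0229
```

Run:
```python
from h import *
meanF(8);s,M=pose()
```

```text
F mean [ 0.044  0.172 -3.966] sd [0.39 0.62 0.65] sem z 0.231
t 14.68 pos [0.5171 0.095  0.2327] jaw deg -81.73 down [ 3.e-04 -1.e-04 -1.e+00] F [ 0.48 -1.17 -2.96] w 0.0232 q [ 0.05  0.21  1.63 -0.    1.3   1.48]
```

jog_arm:
  targets:
    - [0.01, [0, 0, -0.004], 0]
    - [0.01, [0, 0, -0.004], 0]
    - [0.01, [0, 0, -0.004], 0]
    - [0.01, [0, 0, -0.004], 0]
    - [0.01, [0, 0, -0.003], 0]
    - [0.01, [0, 0, -0.003], 0]
    - [0.01, [0, 0, -0.002], 0]
    - [0.01, [0, 0, 0], 0]
    - [0.01, [0, 0, 0], 0]

```text
clock: 15.8
position: [0.5172, 0.095, 0.2087]
ee_rot: [-0.051, 0.051, -0.705, 0.705]
contact_force: [0.0, 0.7, -0.2]
width: 0.0234
```

Run:
```python
from h import *
meanF(16);s,M=pose()
im,d=get_image('side');a=cv2.resize(im[180:330,230:390],None,fx=5,fy=4,interpolation=cv2.INTER_CUBIC);save(a,'s7.png')
cm=camera_model('wrist');im,d=get_image('wrist');save(im,'w7.png')
P=cloudimg(d,cm)
m=(d>0)&(P[...,0]>.54)&(P[...,0]<.61)&(abs(P[...,1]-.1-.1455*(P[...,0]-.554))<.008)&(P[...,2]>.1)
q=P[m];print('arm top z',np.percentile(q[:,2],[90,95,99]).round(4))
```

```text
F mean [ 0.303  0.251 -0.734] sd [0.35 0.56 0.52] sem z 0.131
t 16.6 pos [0.5171 0.095  0.2086] jaw deg -81.73 down [ 2.e-04 -0.e+00 -1.e+00] F [0.31 0.58 0.47] w 0.0232 q [ 0.05  0.23  1.67 -0.    1.24  1.48]
arm top z [0.1804 0.1807 0.1811]
```

View pics/s7.png

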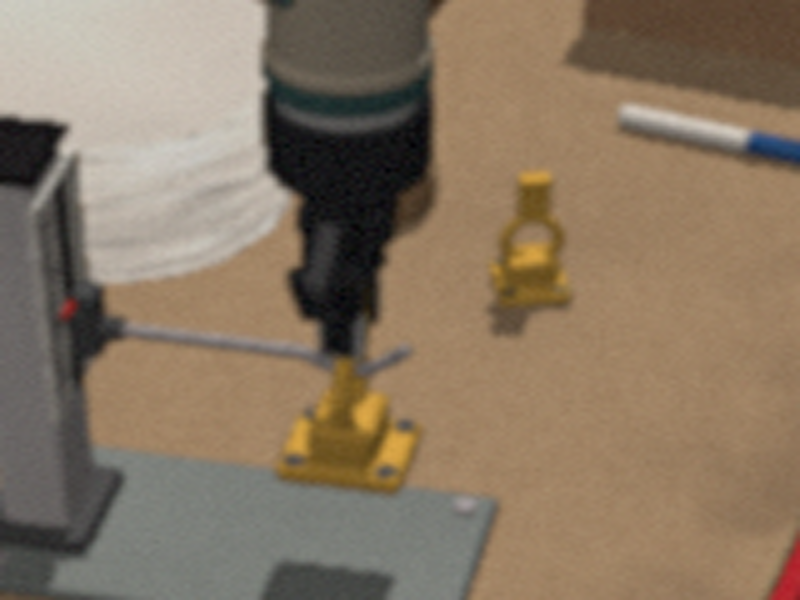

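jog_arm:
  targets:
    - [0.01, [0, 0, -0.002], 0]
    - [0.01, [0, 0, -0.002], 0]
    - [0.01, [0, 0, -0.0015], 0]
    - [0.01, [0, 0, -0.001], 0]
    - [0.01, [0, 0, 0], 0]
    - [0.01, [0, 0, 0], 0]
    - [0.01, [0, 0, 0], 0]

```text
clock: 17.58
position: [0.5171, 0.095, 0.2021]
ee_rot: [-0.051, 0.051, -0.705, 0.705]
contact_force: [0.8, 0.8, 0.5]
width: 0.0231
```

Run:
```python
from h import *
meanF(80,'wrist');s,M=pose()
cm=camera_model('wrist');im,d=get_image('wrist');save(im,'w8.png')
P=cloudimg(d,cm)
m=(d>0)&(P[...,0]>.54)&(P[...,0]<.61)&(abs(P[...,1]-.1-.1455*(P[...,0]-.554))<.008)&(P[...,2]>.1)
q=P[m];print('arm top z',np.percentile(q[:,2],[90,95,99]).round(4))
```

```text
F mean [ 1.305  0.575 -0.284] sd [0.53 0.54 0.47] sem z 0.053
t 21.57 pos [0.517 0.095 0.202] jaw deg -81.73 down [ 0.e+00 -1.e-04 -1.e+00] F [ 1.74  0.83 -0.44] w 0.0233 q [ 0.05  0.23  1.68 -0.    1.22  1.48]
arm top z [0.1739 0.1742 0.1746]
```

View pics/w8.png

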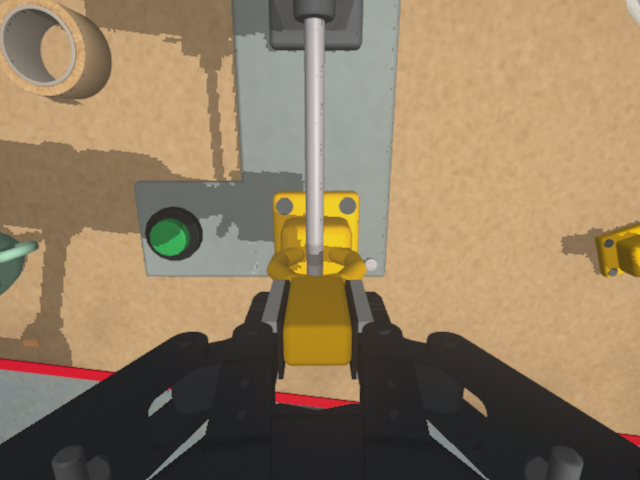

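Only about 0.25 N is left in the gripper, roughly 2 mm short of balance. A sideways force of about 1.3 N has built up, so I'll ease both out.

jog_arm:
  targets:
    - [0.01, [0.0005, 0.0002, -0.001], 0]
    - [0.01, [0, 0, -0.001], 0]
    - [0.01, [0, 0, 0], 0]
    - [0.01, [0, 0, 0], 0]
    - [0.01, [0, 0, 0], 0]

```text
clock: 22.25
position: [0.5172, 0.0951, 0.2]
ee_rot: [-0.051, 0.051, -0.705, 0.705]
contact_force: [-0.5, -0.4, 0.0]
width: 0.0236
```

Run:
```python
from h import *
F=meanF(60,'wrist');print(F[:30].mean(0).round(2),F[30:].mean(0).round(2));s,M=pose();print(np.round(s['moment'],3))
```

```text
F mean [-1.792 -0.842 -0.064] sd [0.85 0.52 0.52] sem z 0.067
[-1.14 -0.78 -0.08] [-2.45 -0.91 -0.05]
t 25.25 pos [0.5175 0.0952 0.2   ] jaw deg -81.73 down [-1.e-04  0.e+00 -1.e+00] F [-2.73 -0.32 -0.47] w 0.0234 q [0.05 0.24 1.69 0.   1.22 1.48]
[-0.132  0.515 -0.008]
```

jog_arm:
  targets:
    - [0.01, [-0.0003, -0.0001, 0], 0]
    - [0.01, [0, 0, 0], 0]
    - [0.01, [0, 0, 0], 0]

```text
clock: 25.62
position: [0.5174, 0.0952, 0.2001]
ee_rot: [0.051, -0.051, 0.705, -0.705]
contact_force: [-1.4, 0.3, -0.3]
width: 0.0233
```

Run:
```python
from h import *
F=meanF(24,'side');s,M=pose();print(np.round(s['moment'],3))
```

```text
F mean [-1.797  0.293 -0.038] sd [0.48 0.48 0.5 ] sem z 0.102
t 26.82 pos [0.5173 0.0951 0.2001] jaw deg -81.73 down [ 2.e-04 -0.e+00 -1.e+00] F [-0.95  1.48 -0.26] w 0.0228 q [ 0.05  0.24  1.69 -0.    1.22  1.48]
[0.125 0.289 0.035]
```

jog_arm:
  targets:
    - [0.01, [-0.0002, 0, 0], 0]
    - [0.01, [0, 0, 0], 0]
    - [0.01, [0, 0, 0], 0]
  force: 20

```text
clock: 27.2
position: [0.5173, 0.0951, 0.2001]
ee_rot: [-0.051, 0.051, -0.705, 0.705]
contact_force: [-0.5, 0.0, -0.4]
width: 0.023
```

Run:
```python
from h import *
F=meanF(12,'side');s,M=pose()
```

```text
F mean [-0.148  0.88   0.008] sd [0.41 0.51 0.48] sem z 0.139
t 27.8 pos [0.5172 0.0951 0.2001] jaw deg -81.73 down [ 4.e-04 -0.e+00 -1.e+00] F [0.01 1.41 0.06] w 0.0231 q [ 0.05  0.23  1.69 -0.    1.22  1.48]
```

jog_arm:
  targets:
    - [0.03, [0, 0, 0], 0]
    - [0.045, [0, 0, 0], 0]
    - [0.055, [0, 0, 0], 0]
    - [0.055, [0, 0, 0], 0]
    - [0.055, [0, 0, 0], 0]

```text
clock: 28.42
position: [0.517, 0.0951, 0.2]
ee_rot: [-0.051, 0.051, -0.705, 0.705]
contact_force: [-0.2, -0.0, -0.0]
width: 0.055
```

Run:
```python
from h import *
s,M=pose()
cm=camera_model('wrist')
im,d=get_image('side');a=cv2.resize(im[180:330,230:390],None,fx=5,fy=4,interpolation=cv2.INTER_CUBIC);save(a,'s9.png')
im,d=get_image('wrist');save(im,'w9.png')
P=cloudimg(d,cm)
m=(d>0)&(P[...,0]>.54)&(P[...,0]<.61)&(abs(P[...,1]-.1-.1455*(P[...,0]-.554))<.008)&(P[...,2]>.1)
q=P[m];print('arm top z',np.percentile(q[:,2],[90,95,99]).round(4))
```

```text
t 28.43 pos [0.517  0.0951 0.2   ] jaw deg -81.73 down [ 0.e+00 -2.e-04 -1.e+00] F [-0.24 -0.03 -0.01] w 0.055 q [ 0.05  0.23  1.69 -0.    1.22  1.48]
arm top z [0.1723 0.1726 0.173 ]
```

View pics/w9.png

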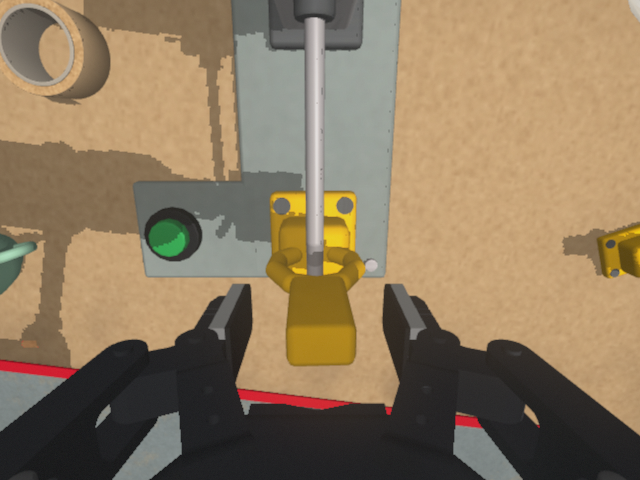

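View pics/s9.png

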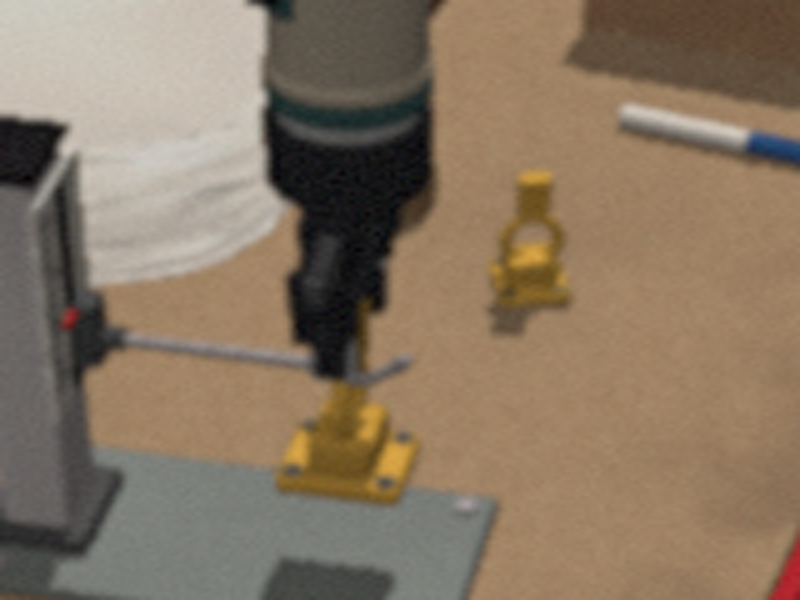

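The fingers are clear of the lug on both sides, at (240,320) and (395,320). The hook stands at the balance height with its arm top at 0.1725. I'll back straight up and check that it's still.

jog_arm:
  targets:
    - [0.055, [0, 0, 0.005], 0]
    - [0.055, [0, 0, 0.01], 0]
    - [0.055, [0, 0, 0.015], 0]
    - [0.055, [0, 0, 0.02], 0]
    - [0.055, [0, 0, 0.02], 0]
    - [0.055, [0, 0, 0.02], 0]
    - [0.055, [0, 0, 0.01], 0]
    - [0.03, [-0.01, 0.02, 0], 0]
    - [0, [-0.01, 0.02, 0], 0]
    - [0, [0, 0, 0], 0]

```text
clock: 29.78
position: [0.4964, 0.1359, 0.3003]
ee_rot: [0.052, -0.052, 0.705, -0.705]
contact_force: [0.6, -0.2, 0.1]
width: 0.0012
```

```bash
cat >> h.py <<'E'
def btn(im,P,d):
    B=(im[...,1]>110)&(im[...,0]<90)&(im[...,2]<120)&(d>0)&(P[...,2]>.031)&(abs(P[...,0]-.477)<.04)&(abs(P[...,1]-.22)<.04)
    q=P[B]; print('button',len(q),q.mean(0).round(4),'mid',((q.min(0)+q.max(0))/2).round(4),q.min(0).round(4),q.max(0).round(4))
    if len(q)>5: print('circle',cv2.minEnclosingCircle((q[:,:2]*1000).astype(np.float32)))
E
python3 - <<'E'
from h import *
s,M=pose()
cm=camera_model('wrist');im,d=get_image('wrist');save(im,'w10.png');P=cloudimg(d,cm);btn(im,P,d)
im,d=get_image('side');save(im,'s10.png');btn(im,cloudimg(d,camera_model('side')),d)
im,d=get_image('scene');save(im,'c10.png');btn(im,cloudimg(d,camera_model('scene')),d)
E
```

```text
t 29.77 pos [0.4964 0.1359 0.3003] jaw deg -81.62 down [-1.e-04  1.e-04 -1.e+00] F [ 0.6  -0.21  0.14] w 0.0012 q [0.13 0.16 1.53 0.   1.45 1.56]
button 591 [0.4798 0.2158 0.0327] mid [0.4794 0.2159 0.0336] [0.4644 0.2009 0.031 ] [0.4944 0.2309 0.0362]
circle ((479.9237365722656, 215.85362243652344), 15.585339546203613)
button 83 [0.4791 0.2166 0.0343] mid [0.4793 0.2163 0.0357] [0.4666 0.203  0.0311] [0.4919 0.2295 0.0403]
circle ((480.42724609375, 216.19464111328125), 15.1193265914917)
button 37 [0.4737 0.2148 0.0341] mid [0.4751 0.2151 0.0346] [0.4629 0.2032 0.0315] [0.4873 0.227  0.0378]
circle ((475.60333251953125, 216.66595458984375), 14.194297790527344)
```

View pics/w10.png

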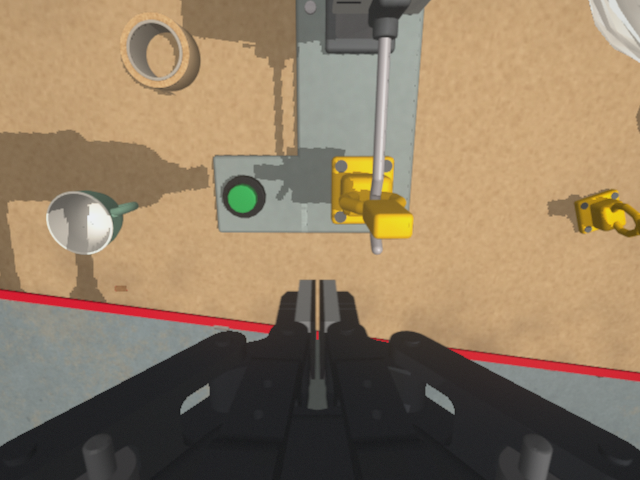

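View pics/s10.png

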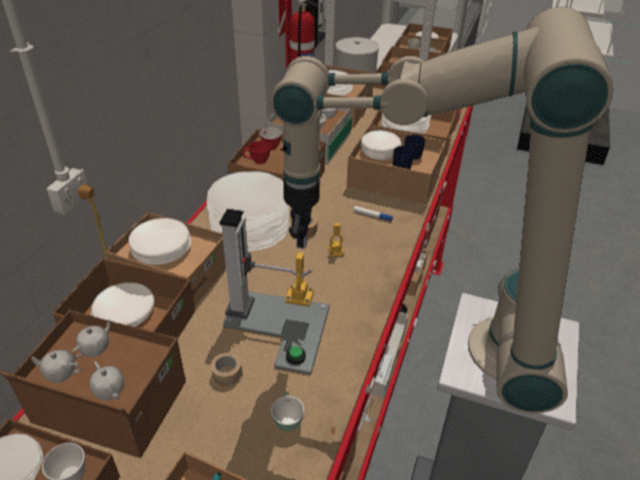

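The bracket hangs alone on the hook (wrist (385,210), side (300,280)), and the button is at (243,197). I'll move above the button and check stillness.

jog_arm:
  targets:
    - [0, [-0.004, 0.02, 0], 0]
    - [0, [-0.005, 0.03, 0], 0]
    - [0, [-0.005, 0.02, 0], 0]
    - [0, [-0.0024, 0.01, -0.02], 0]
    - [0, [0, 0, -0.04], 0]
    - [0, [0, 0, -0.04], 0]
    - [0, [0, 0, -0.04], 0]
    - [0, [0, 0, -0.03], 0]
    - [0, [0, 0, -0.01], 0]
    - [0, [0, 0, 0], 0]

```text
clock: 31.18
position: [0.481, 0.2148, 0.1199]
ee_rot: [-0.051, 0.051, -0.705, 0.705]
contact_force: [0.9, 0.3, 0.6]
width: 0.0002
```

Run:
```python
from h import *
s,M=pose()
Y=[]
for i in range(30):
    im,d=get_image('side')
    r=im[240:320,270:330].astype(int);m=(r[...,0]>110)&(r[...,2]<60);v,u=np.nonzero(m)
    mm=v<v.min()+12
    Y.append((u.mean(),v.mean(),u[mm].mean()))
Y=np.array(Y);print(np.round(Y[::2],2).tolist());print(Y.std(0))
save(im,'s11.png')
cm=camera_model('wrist');im,d=get_image('wrist');save(im,'w11.png');btn(im,cloudimg(d,cm),d)
```

```text
t 31.18 pos [0.481  0.2148 0.1199] jaw deg -81.76 down [-4.e-04 -4.e-04 -1.e+00] F [0.92 0.27 0.55] w 0.0002 q [ 0.29  0.31  1.8  -0.    1.03  1.72]
[[42.32, 50.34, 59.0], [41.34, 51.37, 59.0], [41.15, 51.87, 59.0], [41.16, 52.38, 59.0], [41.98, 50.77, 59.0], [42.15, 50.62, 59.0], [42.0, 50.96, 59.0], [42.16, 50.61, 59.0], [42.69, 49.43, 58.9], [42.69, 49.27, 58.9], [41.31, 52.73, 59.0], [41.8, 51.39, 59.0], [41.96, 51.2, 59.0], [42.06, 50.68, 59.0], [41.8, 51.56, 59.0]]
[0.48785471 0.91182847 0.02494438]
button 1811 [0.4801 0.2161 0.0326] mid [0.4798 0.2162 0.033 ] [0.4647 0.2009 0.031 ] [0.495  0.2316 0.0349]
circle ((479.8823547363281, 216.17996215820312), 15.58814525604248)
```

View pics/w11.png

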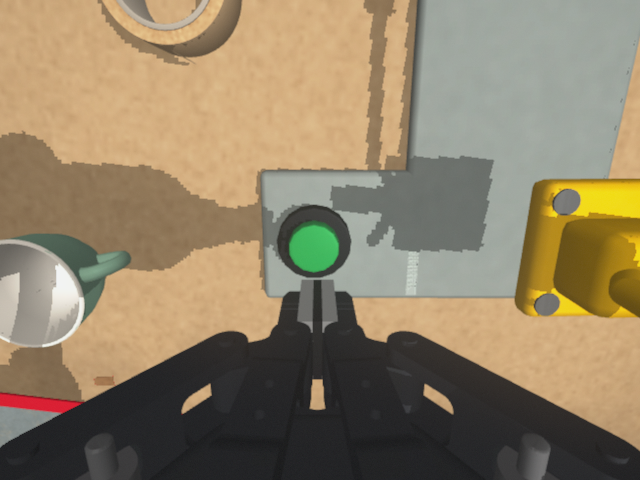

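View pics/s11.png

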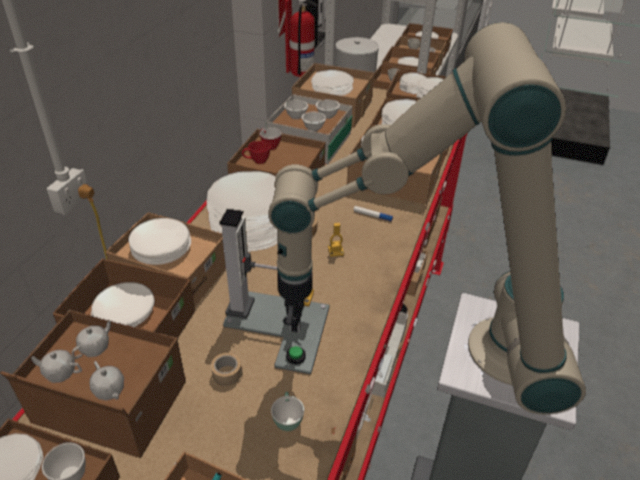

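From here the gripper hides the bracket in the side view, so I'll check stillness with the wrist camera: the foot is at (580,245) and the button at (315,245).

Run:
```python
from h import *
Y=[]
for i in range(30):
    im,d=get_image('wrist')
    r=im[150:340,480:].astype(int);m=(r[...,0]>130)&(r[...,2]<70)&(r[...,1]>90)
    rows=[np.nonzero(m[y])[0].min() for y in (60,90,120)]
    cols=[np.nonzero(m[:,c])[0].min() for c in (80,110,140)]
    dd=d[180:215,550:600];Y.append(rows+cols+[d[200:205,545:550].mean()*1000, m.sum()])
Y=np.array(Y);print(Y[::6].round(2).tolist());print(Y.std(0).round(3))
pose()
```

```text
[[60.0, 55.0, 50.0, 30.0, 29.0, 29.0, 144.34, 9207.0], [60.0, 55.0, 51.0, 30.0, 29.0, 29.0, 150.17, 9212.0], [60.0, 56.0, 51.0, 30.0, 29.0, 29.0, 150.62, 9211.0], [60.0, 55.0, 51.0, 30.0, 29.0, 29.0, 150.13, 9219.0], [60.0, 55.0, 50.0, 30.0, 29.0, 29.0, 150.32, 9222.0]]
[0.    0.373 0.423 0.    0.    0.    2.036 8.794]
t 34.23 pos [0.4806 0.2151 0.12  ] jaw deg -81.73 down [ 0.e+00 -1.e-04 -1.e+00] F [0.34 0.46 0.36] w -0.0002 q [ 0.29  0.31  1.8  -0.    1.03  1.72]
```

The bracket is still, so I'll press the button.

jog_arm:
  targets:
    - [0, [-0.0006, 0.001, -0.02], 0]
    - [0, [0, 0, -0.02], 0]
    - [0, [0, 0, -0.014], 0]
    - [0, [0, 0, -0.007], 0]
    - [0, [0, 0, -0.004], 0]
    - [0, [0, 0, -0.003], 0]
    - [0, [0, 0, -0.002], 0]
    - [0, [0, 0, 0], 0]

```text
clock: 35.22
position: [0.4803, 0.2162, 0.0504]
ee_rot: [0.051, -0.051, 0.705, -0.705]
contact_force: [-0.7, 0.3, 1.3]
width: -0.0001
```

Run:
```python
from h import *
meanF(6,'wrist');pose()
```

```text
F mean [ 4.000e-02 -1.000e-03  1.495e+00] sd [0.36 0.5  0.27] sem z 0.112
t 35.52 pos [0.4803 0.2162 0.0503] jaw deg -81.73 down [ 8.e-04  1.e-04 -1.e+00] F [0.53 0.52 1.97] w 0.0005 q [ 0.29  0.39  1.89 -0.    0.86  1.72]
```

Contact shows as about 1.5 N, so I'll press on to full travel.

jog_arm:
  targets:
    - [0, [0, 0, -0.002], 0]
    - [0, [0, 0, -0.0015], 0]
    - [0, [0, 0, -0.001], 0]
    - [0, [0, 0, -0.001], 0]
    - [0, [0, 0, 0], 0]
    - [0, [0, 0, 0], 0]

```text
clock: 36.28
position: [0.4803, 0.2162, 0.045]
ee_rot: [0.051, -0.051, 0.705, -0.705]
contact_force: [-1.5, 0.6, 5.2]
width: -0.0002
```

Run:
```python
from h import *
meanF(6,'wrist');pose()
```

```text
F mean [-0.044  0.28   6.211] sd [0.39 0.35 0.64] sem z 0.259
t 36.58 pos [0.4803 0.2162 0.045 ] jaw deg -81.73 down [ 8.e-04  2.e-04 -1.e+00] F [0.2  0.3  5.79] w -0.0002 q [ 0.29  0.4   1.89 -0.    0.85  1.72]
```

jog_arm:
  targets:
    - [0, [0, 0, -0.0005], 0]
    - [0, [0, 0, 0], 0]
    - [0, [0, 0, 0], 0]

```text
clock: 36.95
position: [0.4803, 0.2162, 0.0449]
ee_rot: [0.051, -0.051, 0.705, -0.705]
contact_force: [-1.4, -0.9, 10.1]
width: -0.0002
```

jog_arm:
  targets:
    - [0, [0, 0, 0.004], 0]
    - [0, [0, 0, 0.01], 0]
    - [0, [0, 0, 0.03], 0]
    - [0, [0, 0, 0.04], 0]
    - [0, [0, 0, 0.05], 0]
    - [0, [0, 0, 0.05], 0]
    - [0, [0, 0, 0.05], 0]
    - [0, [-0.03, -0.01, 0.02], 0]
    - [0, [-0.03, -0.01, 0], 0]
    - [0, [0, 0, 0], 0]

```text
clock: 38.2
position: [0.4175, 0.1954, 0.2985]
ee_rot: [-0.051, 0.051, -0.705, 0.705]
contact_force: [0.0, 0.2, -0.6]
width: 0.0002
```

Run:
```python
from h import *
pose()
cm=camera_model('wrist');im,d=get_image('wrist');save(im,'w12.png');P=cloudimg(d,cm);btn(im,P,d)
m=(d>0)&(P[...,0]>.54)&(P[...,0]<.61)&(abs(P[...,1]-.1-.1455*(P[...,0]-.554))<.008)&(P[...,2]>.1)
q=P[m];print('arm top z',np.percentile(q[:,2],[50,95,99]).round(4) if len(q) else None)
im,d=get_image('side');save(im,'s12.png')
```

```text
t 38.2 pos [0.4175 0.1954 0.2985] jaw deg -81.72 down [-1.2e-03 -4.0e-04 -1.0e+00] F [ 0.01  0.24 -0.56] w 0.0002 q [ 0.29  0.08  1.64 -0.    1.43  1.71]
button 672 [0.4796 0.2161 0.0328] mid [0.4794 0.216  0.0331] [0.4648 0.2013 0.031 ] [0.4939 0.2308 0.0351]
circle ((479.4335021972656, 216.21800231933594), 15.087095260620117)
arm top z [0.1708 0.1725 0.1732]
```

View pics/w12.png

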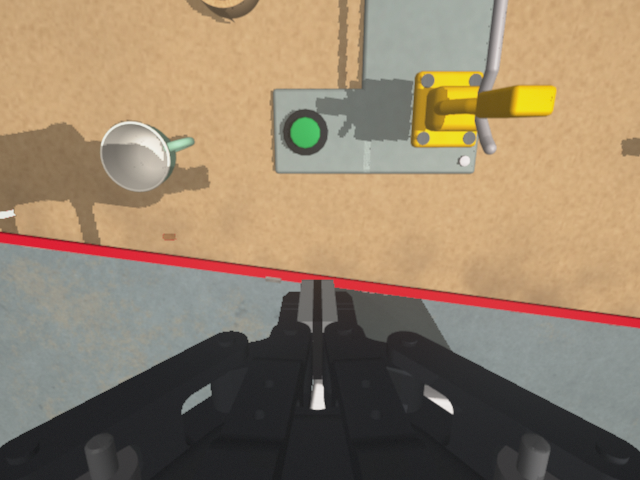

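View pics/s12.png

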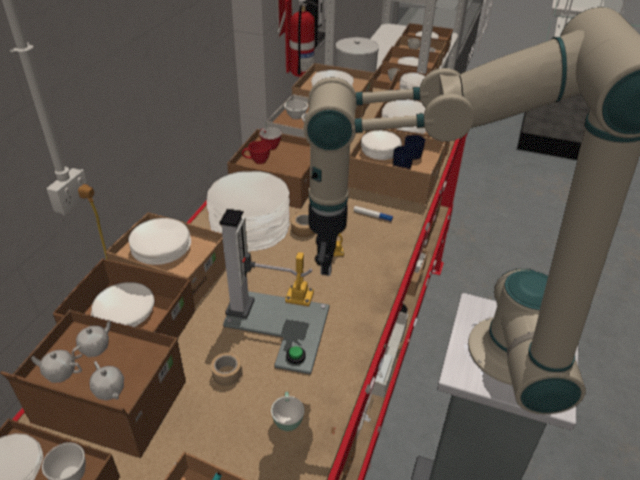

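The force jumped to 10 N with no further travel, so the button was fully in, and it has sprung back. The bracket still hangs on the hook (wrist (520,100), side (300,280)) at the same height, and the robot is clear of everything.

Run:
```python
from h import *
pose();print(sign_off())
```

```text
t 38.3 pos [0.4198 0.1961 0.2981] jaw deg -81.73 down [ 2.e-04 -0.e+00 -1.e+00] F [0.11 0.8  0.23] w 0.0002 q [ 0.29  0.08  1.63 -0.    1.43  1.71]
the job is handed in; nothing more can be done
None
```

The larger yellow bracket is hanging by its eye in the hook's seat and the record button has been pressed. I handed the job in at 38.3 s; `sign_off()` gives no verdict.

- **Loading:** I lowered the bracket in small steps until the wrist force was about 0 N (±0.14 N, roughly 1 mm of spring travel), then let go. The hook arm's top stood at 0.1725 m just after release and at the same height after the button press. That is about 47 mm down, in line with the roughly 5.6 N weighed when I lifted the bracket.
- **Stillness:** With the wrist camera, the hanging bracket moved by less than a pixel over 1.5 s before I pressed. A side-camera check was useless because the gripper hid the bracket.
- **Button:** It was pressed to its end: the force rose from about 6 N to 10 N with almost no further travel. The last picture shows it sprung back.
- **Surroundings:** I saw no bystander moved and touched none. The last pictures show the robot clear of everything.

Two things were not clean. A sideways force of up to about 2.5 N built up while the bracket sat on the hook; I eased it to under 1 N before release. I also measured the hook's height only with the arm stopped, never its speed at release.

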